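# Unclip the green-labelled spice jar from its snap rack

## Robot

A 6-joint arm with a two-finger parallel gripper is mounted at the origin on a cart in front of the work surface, level with it; the furniture and walls round the work are solid. World frame = base frame: x ahead of the robot, y to its left, z up, the work surface at z = 0. Lengths are in m, angles in rad, forces in N, time in s.
With the tool pointing down it reaches from about 0.25 to 0.725 m from the base axis. Payload 4 kg.
Tool frame: the origin (TCP) lies midway between the tips of the shut fingers; the grasp point (between the pads) lies 19 mm behind it (bot.grasp_offset is the z of the grasp point in the tool frame, in m); z points along the fingers, y is the line along which they close (so a half turn about z gives the same grasp; the last joint's range is limited). The gripper opens to 85 mm and grips with 20 to 120 N. Pads are 22 mm wide; open, the fingers measure 114 mm over their backs; the gripper's body (76 mm by 85 mm) begins 54 mm behind the grasp point. The pads swing forward as they close: fully open they stand 13 mm farther back than shut.
Start: joints at [-1.206, 0.241, 0.005, 1.335, 0, 1.571], TCP at [0.178, -0.467, 0.231] pointing down, gripper open.
Joint ranges: [-2.72, 2.72], [-1.05, 1.87], [-1.09, 1.28], [-1.99, 2.15], [-1.42, 1.44], [-3.14, 3.14]. Speed limits (rad/s): [2.79, 2.79, 3.14, 3.14, 3.14, 3.14].

## Interface

Orientations are given as a 3x3 rotation matrix whose columns are the frame's x, y, z axes.
In Python, from station import bot gives the robot as it stands. The module is installed in compiled form; this text tells all that it offers.
- The arm moves only by the tool play_rows, never from a script. Its argument "motion" is a list of rows, each a list of 4 numbers: the shift along the tool's x, y, z in units of 40 mm (1.0 is 40 mm), then the turn about the tool's z in units of 6 degrees (1.0 is 6 degrees). A call has 1 to 12 rows; each row shifts and turns the commanded pose from where the row before left it, along the tool's axes as they then stand; what a row does not reach is not made up. A row lasts 1/10 s, in which the tool goes at most 50 mm and 8.59 degrees, less where a joint would pass 70% of its speed; a pose out of reach is approached as far as the arm can. A call is refused whole if a number of a shift passes 1 or a number of a turn 1, either way. A call with a gripper value outside its range is refused whole. "grip" is the closure, from -1 (fully open) to 1 (shut), set as the call begins (left out, the last holds). The fingers move at their own pace and stop on an object; "newtons" is the grip in N (left out, the last holds). Time passes only in rows, so rows that do not move let the fingers close. It gives the time, the measured TCP pose, the force, the opening and the grip force at its end, in the units of the state.
- bot.get_obs(): the state, without advancing time (a new reading comes with each control period).
- bot.camera(name): name is "scene" or "side" or "wrist"; returns the picture (384x512x3 uint8, red, green, blue); there is no depth.
- bot.camera_params(name): a dict with "fx", "fy", "cx", "cy" (pixels), "k1" (the pictures are not rectified: a ray, as slopes to the right and down, at radius r is drawn at 1 + k1 r^2 times it, then the intrinsics apply), "origin" and "rotation" of the camera in the world; the wrist camera has in their place "mount" (4x4, takes a point from camera to tool coordinates, whose origin is the TCP and whose axes are the flange's). Camera axes: x right, y up, looking along -z (the intrinsics and any distortion apply to the point x, -y, -z); pixel columns grow to the right and rows downward; lengths in m; the calibration is good to about 2 mm. A picture is of the moment at which its call begins: read the wrist's pose just before it. camera_params takes no time and is no camera call.
- bot.sign_off(): hands the job in; it is judged then, once.
The state is a dict: "clock": time; "qpos": joint angles; "joint_velocities": joint speeds; "joint_efforts": joint torques, N m; "tcp_pos": TCP position; "tool_rot": TCP orientation; "ft_force": force on the tool from outside, world axes, zero at the start; "wrist_torque": the same for the moment, N m; "gripper_width": finger opening in m; "grasp_force": force on a finger pad.
Only numpy, scipy, OpenCV 4.12 (cv2) and the standard library are available. Lean on these libraries where they do the work, as an engineer would, in place of code of your own. Each camera call takes 0.05 s, during which the arm holds its last target. There are 200 camera calls.

## Task

Pull the spice jar with the green label straight up out of the snap rack and stand it upright on the chopping board, anywhere well clear of its edges. Leave the other two spice jars clipped in the rack.

Things in the scene. Friction and masses are not known exactly. Their poses are not given: they have to be found in the camera images.
- green_jar_mid (a point): Centre of the jar to pull out, half-way up; z up. Spice jar with a green label and green-topped black lid, 41 mm across, 105 mm high (top 52 mm above this point), 0.12 kg; grip it from 10 mm below this point upwards. Its bottom 13 mm are a black snap foot 52 mm across that two sprung jaws hold: a straight upward pull of about 10 N snaps it free within 5 mm; it is clear of the rack after 25 mm.
- orange_jar_mid (a point): Centre, half-way up, of the bystander jar with a white and orange label and a brown-topped black lid; same size and foot. It stays in the rack: a white plastic bar 246 x 84 mm, base 8 mm thick, screwed to the worktop, with grey jaws rising to 27 mm above the worktop before and behind each jar.
- black_jar_mid (a point): Centre, half-way up, of the bystander jar with a black label and black lid; same size and foot. It stays in the rack. The three jars stand in one straight row, 80 mm apart, in any order; the row runs left to right as the robot sees it, within 15 degrees.
- board_top (a point): Centre of the top face of the pale wooden chopping board that does not move: 215 mm along its x axis (away from the robot), 345 mm along its y axis, top 43 mm above the worktop. z axis up. Overhead, the cabinets and a built-in microwave overhang the worktop beyond about x = 0.57 m, from 0.43 m up: keep arm and wrist out from under them.
Not all that is in view belongs to the job. Leave any blue look-alike of the part that bears green_jar_mid alone.

How it is judged:
By the outcome, as a careful person would: the job done as asked, in the order asked, and still so for the second after the job is handed in, with the robot touching nothing.
It also fails if it takes over 48 s, if anything falls off the work surface, if the arm or the gripper's body presses on something with over 40 N, if the wrist force passes 120 N, or if a joint passes its speed limit or range.

## Working session

There is one attempt and no reset: what is moved stays moved. The work goes in short steps, Python scripts to look and compute and a tool call to move; the robot and the scene stay as the last step left them, time stands still between calls to the robot, and variables do not carry over. Pictures are saved under pics/ and viewed, at most 10 in all, crops included, and the job is handed in when it is done.

Besides the shell and the picture viewer there is one more tool, called as name(argument=value, ...) on one line, values as JSON. play_rows: Moves the arm, as the interface text tells. Its arguments: {"type":"object","properties":{"motion":{"type":"array","items":{"type":"array","items":{"type":"number"}}},"grip":{"type":"number"},"newtons":{"type":"number"}},"required":["motion"]}

```bash
mkdir -p pics
python3 - <<'E'
from station import bot
import cv2,numpy as np
for n in("scene","side"):
    cv2.imwrite(f"pics/{n}0.png",bot.camera(n)[:,:,::-1]); print(bot.camera_params(n))
print(bot.camera_params("wrist"),bot.grasp_offset); o=bot.get_obs();print(o["tcp_pos"],o["tool_rot"],o["clock"],o["gripper_width"])
E
```

```text
{'fx': 402.3061728933153, 'fy': 402.3061728933153, 'cx': 253.75531756294768, 'cy': 192.7157169989232, 'k1': -0.10457639418122437, 'origin': array([-0.55244721,  0.47233259,  0.62538896]), 'rotation': array([[-0.44987404,  0.39863037, -0.79919158],
       [-0.89290211, -0.21921107,  0.39328404],
       [-0.01841667,  0.89052812,  0.45455526]])}
{'fx': 465.9296608770435, 'fy': 465.9296608770435, 'cx': 251.7478242459142, 'cy': 196.43616410253617, 'k1': -0.05897723740329335, 'origin': array([-0.655333  ,  0.36838813,  0.90242764]), 'rotation': array([[-0.33592624,  0.55774876, -0.75899268],
       [-0.94181403, -0.20902556,  0.26323878],
       [-0.01182777,  0.80325876,  0.59551277]])}
{'fx': 279.9828262203187, 'fy': 279.9828262203187, 'cx': 255.29726814228238, 'cy': 195.85210068299625, 'k1': -0.019313963225236038, 'mount': array([[-5.71706238e-05,  9.45465575e-01,  3.25722034e-01,
         8.43234297e-02],
       [ 9.99999946e-01, -5.11526360e-05,  3.23999196e-04,
        -6.29820380e-04],
       [ 3.22991627e-04,  3.25722035e-01, -9.45465521e-01,
        -1.43418174e-01],
       [ 0.00000000e+00,  0.00000000e+00,  0.00000000e+00,
         1.00000000e+00]])} -0.0187
[ 0.17818379 -0.46656126  0.23049767] [[ 9.34185861e-01  3.56786124e-01 -6.62613893e-04]
 [ 3.56786740e-01 -9.34184203e-01  1.76008059e-03]
 [ 8.96890041e-06 -1.88065425e-03 -9.99998232e-01]] 0.1 0.08559107171916279
```

View pics/scene0.png

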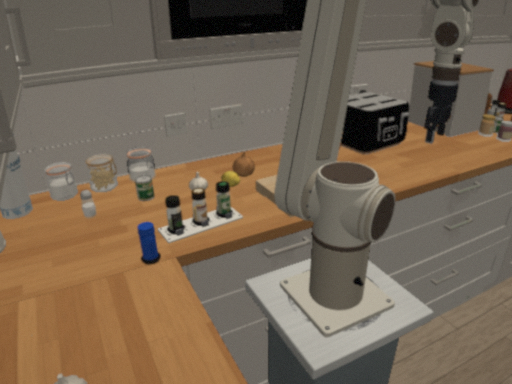

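View pics/side0.png

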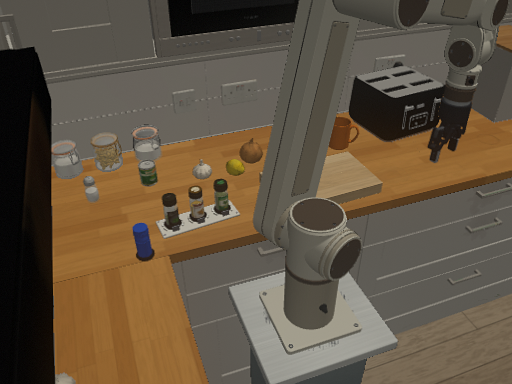

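The scene view shows the rack with black, orange and green jars, left to right, and the green one at about (224,200). In the side view it is at (221,196), and the board is partly hidden behind the arm at around (340,185). The blue look-alike is at left. Next I'll enlarge both views.

Run:
```python
import cv2,numpy as np
a=cv2.imread("pics/scene0.png")[170:245,150:250];b=cv2.imread("pics/side0.png")[170:245,150:250]
f=lambda i:cv2.resize(i,None,fx=6,fy=6,interpolation=cv2.INTER_CUBIC)[:,:600]
c=cv2.imread("pics/side0.png")[130:230,250:400]
cv2.imwrite("pics/c1.png",np.vstack([cv2.resize(f(a),(400,300)),cv2.resize(f(b),(400,300))]))
z=np.hstack([cv2.imread("pics/c1.png"),cv2.resize(cv2.copyMakeBorder(c,0,100,0,0,cv2.BORDER_CONSTANT),(400,600)[:1]+(600,))])
cv2.imwrite("pics/c1.png",z)
```

```text
(no output)
```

View pics/c1.png

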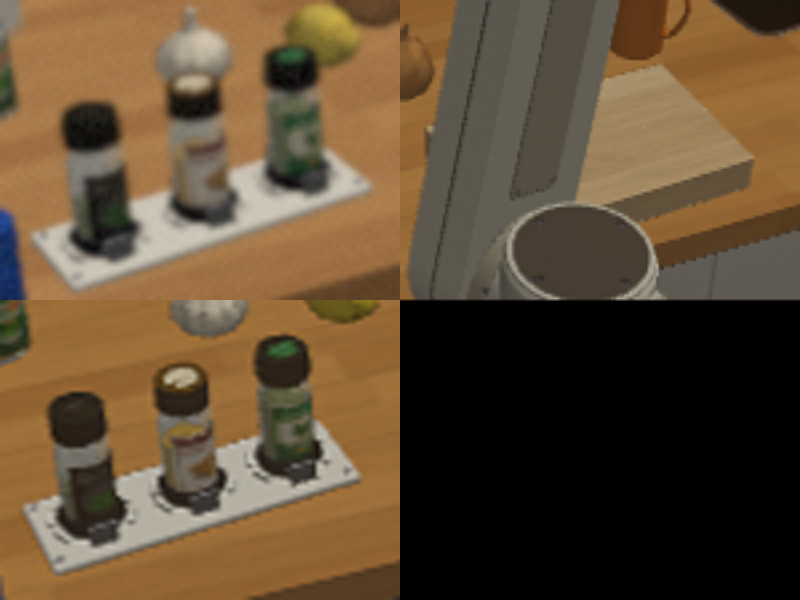

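The crops show the lid tops clearly, black, orange and green in a row, and the board's two right-hand corners.

```bash
cat > h.py <<'E'
from station import bot
import cv2,numpy as np
def ray(n,uv,obs=None):
    p=bot.camera_params(n)
    K=np.array([[p["fx"],0,p["cx"]],[0,p["fy"],p["cy"]],[0,0,1]])
    x,y=cv2.undistortPoints(np.array([[uv]],float),K,np.array([p["k1"],0,0,0.]))[0,0]
    d=np.array([x,-y,-1])
    if n=="wrist":
        R=obs["tool_rot"];M=p["mount"];o=obs["tcp_pos"]+R@M[:3,3];d=R@M[:3,:3]@d
    else: o=p["origin"];d=p["rotation"]@d
    return o,d/np.linalg.norm(d)
def tri(rs):
    A=sum(np.eye(3)-np.outer(d,d) for o,d in rs);b=sum((np.eye(3)-np.outer(d,d))@o for o,d in rs)
    return np.linalg.solve(A,b)
def atz(r,z): return r[0]+r[1]*(z-r[0][2])/r[1][2]
E
python3 - <<'E'
from h import *
np.set_printoptions(precision=4,suppress=True)
for n,a,b in (("black",(172.5,197.5),(169.3,195.2)),("orange",(198.5,191),(195.3,189)),("green",(222.5,184.25),(220.8,182))):
    r=[ray("scene",a),ray("side",b)]
    print(n,tri(r),atz(r[0],.113),atz(r[1],.113))
for c in ((346.7,152.3),(382,183.3)): print(atz(ray("side",c),.043))
E
```

```text
black [0.4501 0.2365 0.1041] [0.431  0.2397 0.113 ] [0.4395 0.2391 0.113 ]
orange [0.4519 0.1582 0.105 ] [0.4339 0.1621 0.113 ] [0.4429 0.1614 0.113 ]
green [0.4658 0.0765 0.1014] [0.4414 0.0849 0.113 ] [0.451  0.0814 0.113 ]
[ 0.5694 -0.4152  0.043 ]
[ 0.3598 -0.4278  0.043 ]
```

```bash
cat >> h.py <<'E'
def plan(target,phi=None,n=None,step=.044):
    """rows to a world TCP target; phi = world angle of tool x (deg)"""
    o=bot.get_obs();R=o["tool_rot"];d=np.array(target)-o["tcp_pos"]
    a0=np.degrees(np.arctan2(R[1,0],R[0,0]));da=0 if phi is None else (phi-a0+180)%360-180
    n=n or int(max(np.ceil(np.linalg.norm(d)/step),np.ceil(abs(da)/6),1))
    rows=[]
    for i in range(n):
        a=np.radians(da*i/n);Rz=np.array([[np.cos(a),-np.sin(a),0],[np.sin(a),np.cos(a),0],[0,0,1]])
        rows.append([*np.round((Rz@R).T@d/n/.04,3).tolist(),round(-da/n/6,3)])
    print("phi",round(a0,2),"tcp",o["tcp_pos"].round(4),"t",o["clock"],"q",o["qpos"].round(2));print(n,rows)
E
python3 -c "
from h import *
plan((.45,.082,.231),94)"
```

```text
phi 20.9 tcp [ 0.1782 -0.4666  0.2305] t 0.1 q [-1.21  0.24  0.    1.34  0.    1.57]
14 [[0.803, -0.742, 0.001, np.float64(-0.87)], [0.867, -0.666, 0.0, np.float64(-0.87)], [0.924, -0.584, 0.0, np.float64(-0.87)], [0.973, -0.498, 0.0, np.float64(-0.87)], [1.015, -0.407, -0.0, np.float64(-0.87)], [1.047, -0.313, -0.0, np.float64(-0.87)], [1.072, -0.216, -0.0, np.float64(-0.87)], [1.087, -0.118, -0.001, np.float64(-0.87)], [1.093, -0.018, -0.001, np.float64(-0.87)], [1.09, 0.081, -0.001, np.float64(-0.87)], [1.078, 0.18, -0.001, np.float64(-0.87)], [1.057, 0.277, -0.001, np.float64(-0.87)], [1.028, 0.372, -0.002, np.float64(-0.87)], [0.99, 0.464, -0.002, np.float64(-0.87)]]
```

play_rows(motion=[[0.72,-0.68,0,-0.9],[0.78,-0.6,0,-0.9],[0.83,-0.53,0,-0.9],[0.87,-0.45,0,-0.9],[0.9,-0.37,0,-0.9],[0.93,-0.28,0,-0.9],[0.95,-0.2,0,-0.9],[0.97,-0.1,0,-0.9],[0.97,-0.02,0,-0.9],[0.97,0.07,0,-0.9],[0.96,0.16,0,-0.9],[0.94,0.25,0,-0.9]], grip=-1)

```text
clock: 1.3
tcp_pos: [0.378, -0.0414, 0.2311]
tool_rot: [[0.071, 0.997, -0.0], [0.997, -0.071, -0.0], [-0.0, -0.0, -1.0]]
ft_force: [0.9, -0.4, 0.1]
gripper_width: 0.0856
grasp_force: 0.0
```

```bash
python3 -c "
from h import *
plan((.45,.082,.231),94)"
```

```text
phi 85.93 tcp [ 0.378  -0.0414  0.2311] t 1.3 q [-0.11  0.   -0.27  1.3  -0.    1.53]
4 [[0.801, 0.394, 0.001, np.float64(-0.336)], [0.787, 0.422, 0.001, np.float64(-0.336)], [0.771, 0.449, 0.001, np.float64(-0.336)], [0.755, 0.476, 0.001, np.float64(-0.336)]]
```

play_rows(motion=[[0.8,0.39,0,-0.3],[0.78,0.42,0,-0.3],[0.77,0.45,0,-0.3],[0.5,0.4,0,-0.3],[0,0,0,0],[0,0,0,0]])

```text
clock: 1.9
tcp_pos: [0.4475, 0.0692, 0.2306]
tool_rot: [[-0.052, 0.999, -0.002], [0.999, 0.052, -0.001], [-0.001, -0.002, -1.0]]
ft_force: [0.4, 0.1, -0.9]
gripper_width: 0.0854
grasp_force: 0.0
```

Run:
```python
from h import *
o=bot.get_obs();cv2.imwrite("pics/w1.png",bot.camera("wrist")[:,:,::-1]);np.save("w1.npy",o,allow_pickle=True)
plan((.45,.082,.231),94)
```

```text
phi 92.9 tcp [0.4473 0.0688 0.2308] t 1.95 q [ 0.15  0.15 -0.11  1.31 -0.    1.67]
1 [[0.327, 0.085, -0.006, np.float64(-0.184)]]
```

View pics/w1.png

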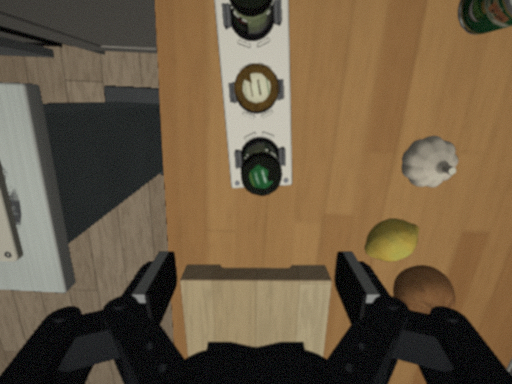

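The wrist view shows the green lid top at about (262,176), the orange lid at (257,88), and the rack running nearly straight up the image. The board's near edge is at row 267, columns 182–329.

Run:
```python
from h import *
o=np.load("w1.npy",allow_pickle=True).item()
for uv in ((262,177),(257,87)): print(atz(ray("wrist",uv,o),.113))
for uv in ((183,279),(329,279)): print(atz(ray("wrist",uv,o),.043))
for uv in ((229,188),(292,185),(222,20)): print(atz(ray("wrist",uv,o),.008))
print(tri([ray("wrist",(262,177),o),ray("side",(220.8,182)),ray("scene",(222.5,184.25))]))
```

```text
[0.4531034  0.08357636 0.113     ]
[0.44395365 0.16436761 0.113     ]
[ 0.35409987 -0.0882049   0.043     ]
[ 0.5579149  -0.07741377  0.043     ]
[0.41273811 0.03736026 0.008     ]
[0.49851623 0.0461345  0.008     ]
[0.40028426 0.23847743 0.008     ]
[0.45340183 0.08114366 0.10876298]
```

```bash
python3 -c "
from h import *
plan((.453,.083,.14),95)"
```

```text
phi 92.9 tcp [0.4473 0.0688 0.2308] t 1.95 q [ 0.15  0.15 -0.11  1.31 -0.    1.67]
3 [[0.117, 0.055, 0.756, np.float64(-0.117)], [0.116, 0.056, 0.756, np.float64(-0.117)], [0.115, 0.058, 0.756, np.float64(-0.117)]]
```

play_rows(motion=[[0.12,0.055,0.75,-0.12],[0.12,0.055,0.75,-0.12],[0.11,0.06,0.75,-0.12],[0,0,0,0],[0,0,0,0],[0,0,0,0]])

```text
clock: 2.55
tcp_pos: [0.4549, 0.083, 0.1431]
tool_rot: [[-0.087, 0.996, 0.003], [0.996, 0.087, 0.0], [0.0, 0.003, -1.0]]
ft_force: [0.9, 0.2, 0.5]
gripper_width: 0.0859
grasp_force: 0.0
```

Run:
```python
from h import *
o=bot.get_obs();cv2.imwrite("pics/w2.png",bot.camera("wrist")[:,:,::-1]);np.save("w2.npy",o,allow_pickle=True)
plan((.453,.083,.05),95)
```

```text
phi 95.0 tcp [0.4551 0.0832 0.1432] t 2.6 q [ 0.18  0.23 -0.25  1.09 -0.    1.66]
3 [[0.0, -0.02, 0.777, np.float64(0.0)], [0.0, -0.02, 0.777, np.float64(0.0)], [0.0, -0.02, 0.777, np.float64(0.0)]]
```

View pics/w2.png

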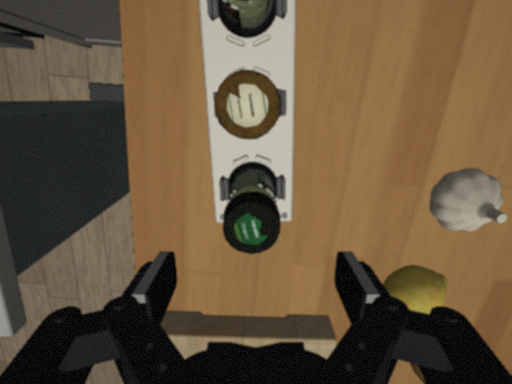

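The closer wrist view puts the green lid top at about (251,228) and the orange one at (249,105).

Run:
```python
from h import *
o=np.load("w1.npy",allow_pickle=True).item();p=np.load("w2.npy",allow_pickle=True).item()
a,b=ray("wrist",(262,177),o),ray("wrist",(251,228),p)
print(tri([a,b]),atz(b,.113),tri([b,ray("side",(220.8,182))]))
print(atz(ray("wrist",(249,105),p),.113))
```

```text
[0.45271027 0.0824213  0.10859184] [0.45200189 0.08456476 0.113     ] [0.45216124 0.08233786 0.11152118]
[0.4442693  0.16414805 0.113     ]
```

play_rows(motion=[[0,-0.02,0.75,0],[0,-0.02,0.75,0],[0,-0.02,0.77,0],[0,0,0,0],[0,0,0,0]])

```text
clock: 3.1
tcp_pos: [0.4522, 0.0832, 0.0516]
tool_rot: [[-0.088, 0.996, 0.001], [0.996, 0.088, 0.0], [0.0, 0.001, -1.0]]
ft_force: [-0.3, -0.2, -0.1]
gripper_width: 0.0855
grasp_force: 0.0
```

play_rows(motion=[[0,0,0,0],[0,0,0,0],[0,0,0,0],[0,0,0,0],[0,0,0,0],[0,0,0,0],[0,0,0,0]], grip=1, newtons=60)

```text
clock: 3.8
tcp_pos: [0.4523, 0.0834, 0.0521]
tool_rot: [[-0.088, 0.996, 0.002], [0.996, 0.088, 0.0], [0.0, 0.002, -1.0]]
ft_force: [-2.2, -0.6, 7.9]
gripper_width: 0.0395
grasp_force: 52.8
```

Gripped, so now a straight pull up.

play_rows(motion=[[0,0,-0.1,0],[0,0,-0.1,0],[0,0,-0.1,0],[0,0,-0.2,0],[0,0,-0.3,0],[0,0,-0.4,0],[0,0,-0.6,0],[0,0,-0.8,0],[0,0,-0.8,0],[0,0,-0.6,0],[0,0,0,0],[0,0,0,0]])

```text
clock: 5.0
tcp_pos: [0.4516, 0.0832, 0.2107]
tool_rot: [[-0.088, 0.996, 0.001], [0.996, 0.088, 0.0], [0.0, 0.001, -1.0]]
ft_force: [0.2, 0.1, -0.6]
gripper_width: 0.0395
grasp_force: 53.8
```

Run:
```python
from h import *
cv2.imwrite("pics/s3.png",np.hstack([cv2.resize(bot.camera(n)[:,:,::-1],(400,300)) for n in("side","wrist")]))
plan((.453,-.245,.21),91)
```

```text
phi 95.06 tcp [0.4505 0.083  0.2092] t 5.1 q [ 0.18  0.17 -0.14  1.26  0.    1.66]
8 [[-1.022, -0.083, -0.002, np.float64(0.085)], [-1.023, -0.074, -0.002, np.float64(0.085)], [-1.023, -0.064, -0.002, np.float64(0.085)], [-1.024, -0.055, -0.002, np.float64(0.085)], [-1.024, -0.046, -0.002, np.float64(0.085)], [-1.024, -0.037, -0.002, np.float64(0.085)], [-1.025, -0.028, -0.002, np.float64(0.085)], [-1.025, -0.019, -0.002, np.float64(0.085)]]
```

View pics/s3.png

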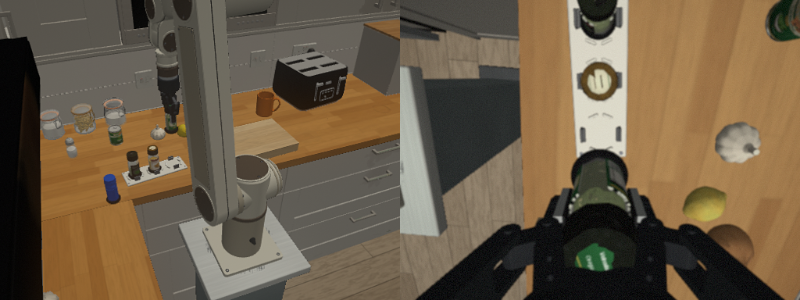

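The jar is out and held, and both bystanders are still clipped in. Now over to the board.

play_rows(motion=[[-0.3,-0.02,0,0.06],[-0.6,-0.04,0,0.06],[-0.9,-0.06,0,0.06],[-1,-0.06,0,0.06],[-1,-0.05,0,0.06],[-1,-0.05,0,0.06],[-1,-0.04,0,0.06],[-1,-0.04,0,0.06],[-0.7,-0.02,0,0.06],[-0.45,-0.01,0,0.06],[-0.25,0,0,0],[0,0,0,0]])

```text
clock: 6.3
tcp_pos: [0.4542, -0.2463, 0.2094]
tool_rot: [[-0.023, 1.0, -0.002], [1.0, 0.023, 0.001], [0.001, -0.002, -1.0]]
ft_force: [0.3, -0.0, -1.2]
gripper_width: 0.0397
grasp_force: 53.8
```

play_rows(motion=[[0,0,0.3,0],[0,0,0.6,0],[0,0,0.6,0],[0,0,0.5,0],[0,0,0.3,0],[0,0,0.2,0],[0,0,0,0],[0,0,0,0]])

```text
clock: 7.1
tcp_pos: [0.4555, -0.2451, 0.1111]
tool_rot: [[-0.026, 1.0, 0.001], [1.0, 0.026, -0.0], [-0.0, 0.001, -1.0]]
ft_force: [0.5, -0.2, -3.1]
gripper_width: 0.0392
grasp_force: 53.8
```

Run:
```python
from h import *
cv2.imwrite("pics/s4.png",np.hstack([cv2.resize(bot.camera(n)[:,:,::-1],(400,300)) for n in("side","wrist")]))
plan((.46,-.245,.09),92);print(bot.get_obs()["ft_force"])
```

```text
phi 91.47 tcp [ 0.4558 -0.2455  0.1116] t 7.2 q [-0.49  0.36 -0.16  1.05  0.    1.05]
1 [[0.011, 0.104, 0.539, np.float64(-0.089)]]
[ 0.09322579 -0.02799687 -1.66012096]
```

View pics/s4.png

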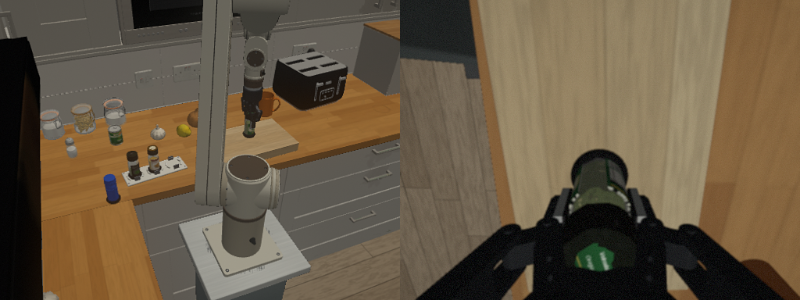

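The jar is over the middle of the board in both views. I'll lower it gently while watching the force.

play_rows(motion=[[0,0,0.15,0],[0,0,0.15,0],[0,0,0.1,0],[0,0,0.05,0],[0,0,0,0],[0,0,0,0]])

```text
clock: 7.8
tcp_pos: [0.455, -0.2452, 0.0925]
tool_rot: [[-0.025, 1.0, -0.0], [1.0, 0.025, 0.0], [0.0, -0.0, -1.0]]
ft_force: [-0.2, 0.2, -1.7]
gripper_width: 0.0391
grasp_force: 53.8
```

play_rows(motion=[[0,0,0.04,0],[0,0,0.04,0],[0,0,0,0],[0,0,0,0]])

```text
clock: 8.2
tcp_pos: [0.455, -0.2451, 0.0893]
tool_rot: [[-0.026, 1.0, -0.0], [1.0, 0.026, 0.0], [0.0, -0.0, -1.0]]
ft_force: [2.0, 0.8, -1.5]
gripper_width: 0.0392
grasp_force: 53.8
```

play_rows(motion=[[0,0,0.03,0],[0,0,0.03,0],[0,0,0,0],[0,0,0,0]])

```text
clock: 8.6
tcp_pos: [0.455, -0.2451, 0.0868]
tool_rot: [[-0.025, 1.0, -0.0], [1.0, 0.025, 0.0], [0.0, -0.0, -1.0]]
ft_force: [-0.0, 0.7, -0.7]
gripper_width: 0.0392
grasp_force: 53.8
```

play_rows(motion=[[0,0,0.03,0],[0,0,0.02,0],[0,0,0,0],[0,0,0,0]])

```text
clock: 9.0
tcp_pos: [0.4552, -0.2453, 0.0861]
tool_rot: [[-0.026, 1.0, 0.001], [1.0, 0.026, -0.001], [-0.001, 0.001, -1.0]]
ft_force: [-2.4, 0.8, 5.6]
gripper_width: 0.0391
grasp_force: 55.2
```

Contact at 5.6 N, at the height I expected. Time to release and rise.

play_rows(motion=[[0,0,0,0],[0,0,0,0],[0,0,0,0],[0,0,0,0],[0,0,0,0],[0,0,0,0],[0,0,0,0]], grip=-1)

```text
clock: 9.7
tcp_pos: [0.4549, -0.2451, 0.0848]
tool_rot: [[-0.025, 1.0, -0.0], [1.0, 0.025, 0.0], [0.0, -0.0, -1.0]]
ft_force: [0.3, 0.5, -0.3]
gripper_width: 0.0855
grasp_force: 0.0
```

play_rows(motion=[[0,0,-0.2,0],[0,0,-0.5,0],[0,0,-0.8,0],[0,0,-0.8,0],[0,0,-0.8,0],[0,0,-0.5,0],[0,0,0,0],[0,0,0,0]])

```text
clock: 10.5
tcp_pos: [0.4551, -0.2452, 0.2292]
tool_rot: [[-0.026, 1.0, 0.001], [1.0, 0.026, -0.001], [-0.001, 0.001, -1.0]]
ft_force: [-0.4, 0.3, 1.1]
gripper_width: 0.0856
grasp_force: 0.0
```

Run:
```python
from h import *
cv2.imwrite("pics/s5.png",np.hstack([cv2.resize(bot.camera("side")[80:272,100:356,::-1],(400,300)),cv2.resize(bot.camera("wrist")[:,:,::-1],(400,300))]))
```

```text
(no output)
```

View pics/s5.png

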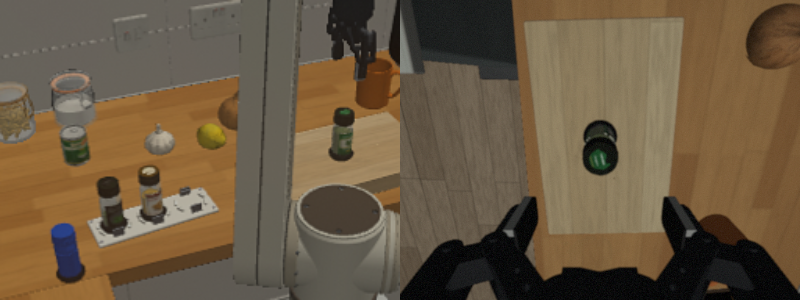

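The green jar stands upright near the middle of the board, and the other two jars are still clipped in the rack. The gripper is clear of everything.

```bash
python3 -c "
from station import bot
print(bot.sign_off())"
```

```text
the job is handed in; nothing more can be done
None
```

The green jar is out of the rack and standing upright near the middle of the chopping board; the other two jars are still clipped in, and the job was handed in at about 10.6 s on the robot's clock.

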